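Lock the sample cell and hold the detector arm at its mark

TASK

Get the spectrometer ready for a path-length reading: push the sample cell fully down into its round mount by its bar grip and turn it clockwise to its stop so that it stays locked. Then press the arm's lock button fully in, draw the sprung telescoping detector arm out by its round knob until its pointer lines up with the marker clip on the scale, and finish holding the knob there: do not let go, the arm springs back. Leave the jar, the brush and the dish where they are.

Things in the scene. Friction and masses are not known exactly. Their poses are not given: they have to be found in the camera images.
- instrument: bench spectrometer, fixed, a white box 250 x 430 x 100 mm (x, y, z) with a grey deck; origin under its middle (the box's centre is 5 mm to its +y), z up. Its position and yaw vary; its yaw gives the directions below. On its deck, along its y: the bayonet mount (near y = -125 mm), a grey arm sleeve (50 x 100 mm, 42 mm above the deck, centred at x = +20, y = 0) and the telescoping arm, which leaves the sleeve towards +y. The arm moves along the instrument's +y
- cell_grip (a point): middle of the sample cell's bar grip, on the cell's turning axis: an upright black plastic bar 12 mm thick (its x), 56 mm long (its y) and 28 mm tall, to be pinched across its 12 mm; the point is half-way up, 14 mm below the bar's top and 14 mm above the round flange (82 mm across) that the bar stands on. It starts about 55 mm above the deck and its orientation turns with the cell
- cell_slide (a joint): how far the sample cell is pushed down into its mount, m: 0 up, 0.012 fully down (flange on the mount's ring). A spring lifts it with about 2 N (3.5 N when down). Locked, it springs back only to about 0.011
- cell (a joint): the cell's turn about the vertical, clockwise seen from above, rad: 0 at the start, 1.047 (60 degrees) at the locked stop; friction about 0.03 N m. It cannot turn until the cell is pushed down by 11 mm; turned, it stays down
- lock_button_top (a point): centre of the top face of the arm's lock button: an upright steel cylinder 28 mm across standing 12 mm above the sleeve's top
- lock_button (a joint): travel of the lock button, m: 0 up (arm locked), 0.007 fully in; it is pressed straight down with about 3 N against friction and stays in. The arm is free beyond 0.005
- pull_knob_mid (a point): point on the axis of the telescoping arm's knob, an upright black plastic cylinder 24 mm across and 40 mm tall on the detector head at the arm's outer end; the point is 18 mm below the knob's top and 22 mm above the head block (36 mm in x, 30 mm in y, 40 mm tall). Axes as the instrument's
- boom (a joint): extension of the telescoping arm along the instrument's +y, m: 0 drawn in, 0.105 fully out. A spring draws it in with 1.5 N at 0 rising to 4 N fully out, so it must be held
- pointer_tip (a point): tip of the thin steel pointer that sticks out of the detector head towards the instrument's -x, just above the scale; moves with the arm
- clip_mark (a point): top centre of the dark marker clip (20 x 6 x 14 mm) fixed on the white scale that lies beside the arm; 45 to 90 mm beyond the pointer's start along the instrument's +y, its axes as the instrument's. The pointer is lined up when it has the same position as this along the instrument's y
- jar_mid (a point): bystander: sample jar, 54 mm across and 70 mm tall, centre, on the table on the instrument's -y side
- brush: bystander: small brush, 160 mm long, lying on the table on the instrument's +y side; origin under its middle
- dish_mid (a point): bystander: glass dish, 80 mm across and 22 mm tall, centre, on the table on the instrument's -y side

How it is judged:
By the outcome, as a careful person would: the job done as asked, in the order asked, and still so for the second after the job is handed in, while the arm keeps its last pose, push and grip.
It also fails if it takes over 59 s, if anything falls off the work surface, if the arm or the gripper's body presses on something with over 40 N, if the wrist force passes 120 N, or if a joint passes its speed limit or range.

ROBOT

A 7-joint arm with a two-finger parallel gripper is mounted at the origin on the work surface. World frame = base frame: x ahead of the robot, y to its left, z up, the work surface at z = 0. Lengths are in m, angles in rad, forces in N, time in s.
With the tool pointing down it reaches from about 0.425 to 0.875 m from the base axis. Payload 8.4 kg.
Tool frame: the origin (TCP) lies between the finger pads; the fingertips stand 22 mm ahead of it and the grasp point (between the pads) lies 3 mm ahead of it (manip.finger_overhang is the distance from the TCP to the fingertips, in m); z points along the fingers, y is the line along which they close (so a half turn about z gives the same grasp; the last joint's range is limited). The gripper opens to 87 mm and grips with 3 to 60 N. Pads are 19 mm wide; open, the fingers measure 117 mm over their backs; the gripper's body (75 mm by 190 mm) begins 51 mm behind the grasp point.
Start: joints at [-1.256, 0.333, 0.04, 1.465, -0.013, 1.343, -0.059], TCP at [0.261, 0.595, 0.245] pointing down, gripper open.
Joint ranges: [-2.58, 2.58], [-0.38, 2.09], [-1.3, 1.39], [0.25, 2.4], [-1.5, 4.64], [0.08, 2.09], [-2.65, 2.65]. Speed limits (rad/s): [2.22, 2.22, 2.79, 2.79, 3.14, 3.14, 3.14].

INTERFACE

Orientations are given as [roll, pitch, yaw] about the fixed x, y, z axes, in that order (R = Rz(yaw) Ry(pitch) Rx(roll)).
In Python, from cell import manip, optics, finder gives the robot as it stands.
- The arm moves only by the tool carry_out, never from a script. Its argument "steps" is text: rows parted by semicolons, each of 7 numbers parted by spaces: the shift along the tool's x, y, z in mm, then the turn, a rotation vector about the tool's x, y, z in degrees, then the closure in counts, from 0 (fully open) to 255 (shut). In form: x y z rx ry rz hand; .... A call has 1 to 10 rows; each row is the pose to reach, as a shift and turn from the pose commanded when the call began, along the tool's axes at that moment; what a row does not reach only later rows make up. A row lasts 1/12 s, in which the tool goes at most 41.7 mm and 7.16 degrees, less where a joint would pass 70% of its speed; a pose out of reach is approached as far as the arm can. A call with a gripper value outside its range is refused whole. The fingers move at their own pace and stop on an object; "squeeze" is the grip in N (left out, the last holds). Time passes only in rows, so rows that repeat a pose let the fingers close. It gives the time, the measured TCP pose, the force, the opening and the grip force at its end, in the units of the state.
- manip.read_state(): the state, without advancing time (a new reading comes with each control period).
- optics.grab_frame(name): name is "scene" or "top" or "wrist"; returns a dict with "pixels" (384x512x3 uint8, red, green, blue), "intrinsics" (3x3 intrinsics, pixels), "world_from_camera" (4x4, takes a point from camera to world coordinates). Camera axes: x right, y up, looking along -z (the intrinsics and any distortion apply to the point x, -y, -z); pixel columns grow to the right and rows downward; lengths in m; the calibration is good to about 2 mm. A picture is of the moment at which its call begins. There is no depth.
- manip.hand_in(): hands the job in; it is judged then, once.
Trained networks look in the newest picture that a camera, given by its name, has taken for a name from the list of things; names that differ only in an ending like _2 or _b are one class to them, and where a whole thing is asked for, a point or a joint stands for the part that bears it (a point fixed in the world has none). Each returns a list of dicts, best first, with "conf" (0 to 1); they miss things now and then, are a little off and sometimes report something else, mostly with a low value. They report only what shows in the picture. A call takes as long as a camera call.
- finder.boxes_of(target, camera): "bbox" ([centre column, centre row, width, height] in pixels, round what is visible of it).
The state is a dict: "time_s": time; "joint_positions": joint angles; "qvel": joint speeds; "joint_torque": joint torques, N m; "position": TCP position; "tool_rot": TCP orientation; "force": force on the tool from outside, world axes, zero at the start; "torque": the same for the moment, N m; "width": finger opening in m; "finger_force": force on a finger pad.
Only numpy, scipy, OpenCV 4.12 (cv2) and the standard library are available. Lean on these libraries where they do the work, as an engineer would, in place of code of your own. Each camera call takes 0.05 s, during which the arm holds its last target. There are 200 camera calls.

## Working session

There is one attempt and no reset: what is moved stays moved. The work goes in short steps, Python scripts to look and compute and a tool call to move; the robot and the scene stay as the last step left them, time stands still between calls to the robot, and variables do not carry over. Pictures are saved under pics/ and viewed, at most 10 in all, crops included, and the job is handed in when it is done.

Besides the shell and the picture viewer there is one more tool, called after "Emit:" by a JSON object that holds its "method" and its "body", one argument or row to a line. carry_out: Moves the arm, as the interface text tells. Its arguments: {"type":"object","properties":{"steps":{"type":"string"},"squeeze":{"type":"number"}},"required":["steps"]}

```bash
mkdir -p pics; ls
cat > h.py <<'E'
import numpy as np, cv2
from cell import manip, optics, finder
def grab(n, save=None):
    f=optics.grab_frame(n)
    if save: cv2.imwrite('pics/'+save, cv2.cvtColor(f['pixels'],cv2.COLOR_RGB2BGR))
    return f
def ray(f,u,v):
    K=np.array(f['intrinsics']);T=np.array(f['world_from_camera'])
    d=np.linalg.inv(K)@[u,v,1]; d=T[:3,:3]@(d*[1,-1,-1]); return T[:3,3],d
def at_z(f,u,v,z):
    o,d=ray(f,u,v); return o+d*(z-o[2])/d[2]
def proj(f,p):
    K=np.array(f['intrinsics']);T=np.array(f['world_from_camera'])
    c=T[:3,:3].T@(np.array(p)-T[:3,3]); q=K@(c*[1,-1,-1]); return q[:2]/q[2]
E
python3 - <<'E'
from h import *
s=manip.read_state();print({k:np.round(v,3).tolist() for k,v in s.items()})
for n in('top','scene'):
    f=grab(n,n+'0.png');print(n,f.keys(),np.round(f['world_from_camera'],3).tolist(),np.round(f['intrinsics'],1).tolist())
    for t in('instrument','cell_grip','lock_button_top','pull_knob_mid','pointer_tip','clip_mark','jar_mid','brush','dish_mid'):
        print(t,[(round(b['conf'],2),np.round(b['bbox']).tolist()) for b in finder.boxes_of(t,n)[:2]])
E
```

```text
pics
{'time_s': 0.0, 'joint_positions': [-1.256, 0.334, 0.04, 1.466, -0.013, 1.343, -0.059], 'qvel': [0.0, 0.001, 0.0, 0.002, -0.0, -0.002, -0.0], 'joint_torque': [-0.001, -65.638, 1.335, -40.381, -0.06, 0.045, 0.0], 'position': [0.261, 0.595, 0.244], 'tool_rot': [-3.14, 0.0, 2.728], 'force': [0.292, 0.137, -0.427], 'torque': [0.022, -0.016, 0.005], 'finger_force': 0.0, 'width': 0.087}
top dict_keys(['pixels', 'intrinsics', 'world_from_camera']) [[-0.029, 0.996, -0.083, 0.455], [-0.999, -0.028, 0.021, 0.054], [0.019, 0.083, 0.996, 1.351], [0.0, 0.0, 0.0, 1.0]] [[474.3, 0.0, 263.7], [0.0, 474.3, 200.7], [0.0, 0.0, 1.0]]
instrument [(0.58, [299.0, 206.0, 176.0, 135.0])]
cell_grip [(0.89, [349.0, 190.0, 28.0, 28.0])]
lock_button_top [(0.48, [305.0, 195.0, 10.0, 9.0])]
pull_knob_mid [(0.78, [271.0, 207.0, 13.0, 12.0])]
pointer_tip [(0.6, [270.0, 206.0, 17.0, 15.0])]
clip_mark []
jar_mid [(0.7, [400.0, 171.0, 28.0, 19.0])]
brush [(0.61, [205.0, 262.0, 47.0, 42.0])]
dish_mid [(0.91, [418.0, 214.0, 26.0, 26.0])]
scene dict_keys(['pixels', 'intrinsics', 'world_from_camera']) [[-0.774, -0.401, 0.489, 1.079], [0.633, -0.474, 0.612, 0.721], [-0.013, 0.784, 0.621, 0.832], [0.0, 0.0, 0.0, 1.0]] [[476.2, 0.0, 254.1], [0.0, 476.2, 186.7], [0.0, 0.0, 1.0]]
instrument [(0.66, [229.0, 203.0, 188.0, 138.0]), (0.22, [244.0, 180.0, 18.0, 34.0])]
cell_grip [(0.9, [185.0, 149.0, 29.0, 25.0])]
lock_button_top [(0.49, [213.0, 166.0, 13.0, 8.0])]
pull_knob_mid [(0.95, [243.0, 180.0, 19.0, 32.0])]
pointer_tip [(0.62, [242.0, 182.0, 19.0, 37.0])]
clip_mark []
jar_mid [(0.89, [138.0, 161.0, 23.0, 24.0]), (0.33, [228.0, 204.0, 189.0, 137.0])]
brush [(0.77, [335.0, 238.0, 70.0, 21.0])]
dish_mid [(0.56, [167.0, 146.0, 20.0, 20.0])]
```

Run:
```python
from h import *
a=cv2.imread('pics/top0.png')[110:310,180:450]
b=cv2.imread('pics/scene0.png')[100:300,110:380]
cv2.imwrite('pics/c0.png',np.vstack([cv2.resize(x,None,fx=1.5*1,fy=1.5,interpolation=cv2.INTER_CUBIC) for x in(a,b)]) if 0 else cv2.resize(np.hstack([a,b]),(800,296),interpolation=cv2.INTER_CUBIC))
cv2.imwrite('pics/c1.png',cv2.resize(a,(800,593),interpolation=cv2.INTER_CUBIC))
ft=grab('top');fs=grab('scene')
def tri(p,q):
    o1,d1=ray(ft,*p);o2,d2=ray(fs,*q)
    A=np.stack([d1,-d2],1);t=np.linalg.lstsq(A,o2-o1,rcond=None)[0]
    x,y=o1+t[0]*d1,o2+t[1]*d2;return np.round((x+y)/2,3),np.linalg.norm(x-y).round(4)
for n in('cell_grip','lock_button_top','pull_knob_mid'):
    p=finder.boxes_of(n,'top')[0]['bbox'][:2];q=finder.boxes_of(n,'scene')[0]['bbox'][:2];print(n,tri(p,q),at_z(ft,*p,.155).round(3))
```

```text
cell_grip (array([ 0.577, -0.194,  0.146]), np.float64(0.0041)) [ 0.575 -0.191  0.155]
lock_button_top (array([ 0.59 , -0.095,  0.196]), np.float64(0.08)) [ 0.56  -0.077  0.155]
pull_knob_mid (array([0.539, 0.007, 0.14 ]), np.float64(0.0032)) [0.537 0.009 0.155]
```

View pics/c1.png

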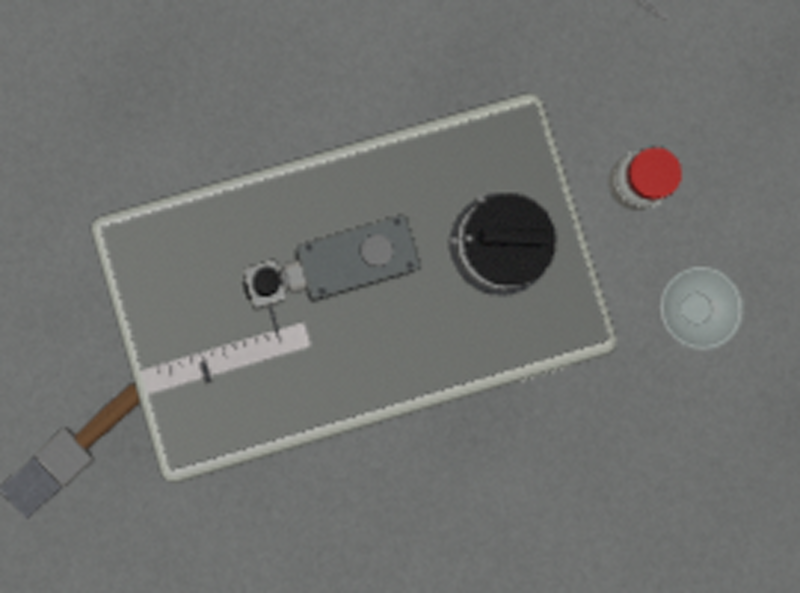

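View pics/c0.png

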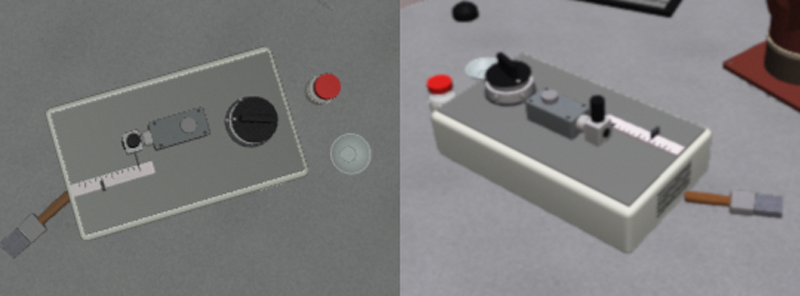

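```bash
cat >> h.py <<'E'
def c1(u,v): return u/2.963+180, v/2.965+110
E
python3 - <<'E'
from h import *
f=grab('top'); 
P=lambda u,v,z:at_z(f,*c1(u,v),z)
A=P(540,97,.1);B=P(97,224,.1);C=P(168,478,.1);D=P(613,347,.1)
print('corners',A.round(3),B.round(3),C.round(3),D.round(3),np.linalg.norm(A-B),np.linalg.norm(B-C))
y=(B-A)+(C-D);y/=np.linalg.norm(y);print('yaw y-dir',y.round(4),np.degrees(np.arctan2(-y[0],y[1])))
x=np.array([y[1],-y[0],0]);c=(A+B+C+D)/4-5e-3*y
for n,u,v,z in(('cell',511,240,.169),('button',377,250,.154),('knob',267,281,.18),('tip',279,337,.11),('clip',206,371,.115)):
    p=P(u,v,z);print(n,p.round(3),((p-c)@x).round(4),((p-c)@y).round(4))
a=P(480,237,.169);b=P(545,243,.169);print('bar',np.degrees(np.arctan2(*(b-a)[1::-1])))
E
```

```text
corners [ 0.708 -0.242  0.1  ] [0.603 0.161 0.1  ] [0.376 0.103 0.1  ] [ 0.48  -0.297  0.1  ] 0.41646196635173777 0.23411791194344375
yaw y-dir [-0.2513  0.9679  0.    ] 14.556767080217556
cell [ 0.572 -0.195  0.169] -0.0029 -0.125
button [ 0.568 -0.083  0.154] 0.0216 -0.0151
knob [0.542 0.014 0.18 ] 0.0206 0.0844
tip [0.497 0.002 0.11 ] -0.0255 0.0845
clip [0.469 0.067 0.115] -0.0363 0.1546
bar -96.86285219201251
```

Emit:
{"method": "carry_out", "body": {
  "steps": "-40 -40 -40 0 0 7 0; -75 -75 -40 0 0 14 0; -105 -105 -40 0 0 21 0; -135 -133 -40 0 0 28 0; -165 -162 -40 0 0 35 0; -195 -192 -40 0 0 42 0; -225 -221 -40 0 0 49 0; -255 -251 -40 0 0 56 0; -285 -280 -40 0 0 63 0; -315 -310 -40 0 0 70 0"
}}

```text
time_s: 2.28
position: [0.4129, 0.2144, 0.2849]
tool_rot: [3.141, -0.001, 1.5]
force: [1.1, 1.4, 0.5]
width: 0.087
finger_force: 0.0
```

Emit:
{"method": "carry_out", "body": {
  "steps": "-36 18 0 0 0 3 0; -73 35 0 0 0 3 0; -110 53 0 0 0 3 0; -147 70 0 0 0 3 0; -184 88 0 0 0 3 0; -220 105 0 0 0 3 0; -257 123 0 0 0 3 0; -294 140 0 0 0 3 0; -331 158 0 0 0 3 0; -367 175 0 0 0 3 0"
}}

```text
time_s: 3.12
position: [0.564, -0.1631, 0.285]
tool_rot: [3.14, -0.0, 1.454]
force: [0.4, 0.3, 0.2]
width: 0.0871
finger_force: 0.0
```

Emit:
{"method": "carry_out", "body": {
  "steps": "0 0 0 0 0 0 0; 0 0 0 0 0 0 0; 0 0 0 0 0 0 0"
}}

```text
time_s: 3.37
position: [0.5634, -0.161, 0.2843]
tool_rot: [-3.141, 0.0, 1.453]
force: [0.2, 1.0, 0.8]
width: 0.0872
finger_force: 0.0
```

Run:
```python
from h import *
s=manip.read_state();print({k:np.round(s[k],4).tolist() for k in('position','tool_rot','joint_positions')})
f=grab('wrist','w1.png');print(np.round(f['world_from_camera'],3).tolist())
for t in('cell_grip','lock_button_top','pull_knob_mid','pointer_tip','clip_mark'):
    print(t,[(round(b['conf'],2),np.round(b['bbox']).tolist()) for b in finder.boxes_of(t,'wrist')[:2]])
```

```text
{'position': [0.5634, -0.161, 0.2843], 'tool_rot': [-3.141, 0.0, 1.4533], 'joint_positions': [-0.4888, 0.228, 0.8256, 1.5996, -0.1696, 1.3891, 0.2372]}
[[0.993, 0.114, 0.031, 0.571], [-0.118, 0.961, 0.25, -0.093], [-0.001, -0.252, 0.968, 0.424], [0.0, 0.0, 0.0, 1.0]]
cell_grip [(0.65, [276.0, 216.0, 82.0, 62.0])]
lock_button_top [(0.69, [275.0, 217.0, 82.0, 64.0]), (0.68, [254.0, 104.0, 32.0, 31.0])]
pull_knob_mid [(0.59, [205.0, 14.0, 66.0, 25.0])]
pointer_tip [(0.8, [204.0, 13.0, 66.0, 26.0])]
clip_mark []
```

View pics/w1.png

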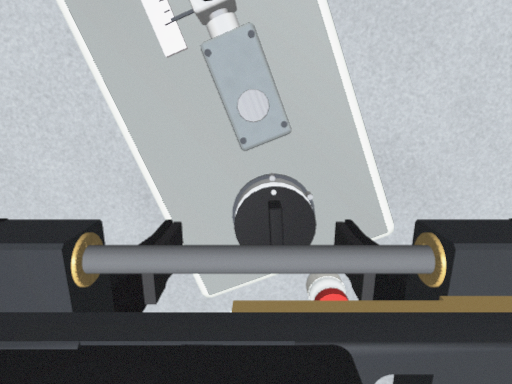

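Run:
```python
from h import *
i=cv2.imread('pics/w1.png')
c=i[170:255,225:325]
c=np.clip(c.astype(float)*3,0,255).astype(np.uint8)
cv2.imwrite('pics/w1c.png',cv2.resize(c,(700,595),interpolation=cv2.INTER_CUBIC))
```

```text
(no output)
```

View pics/w1c.png

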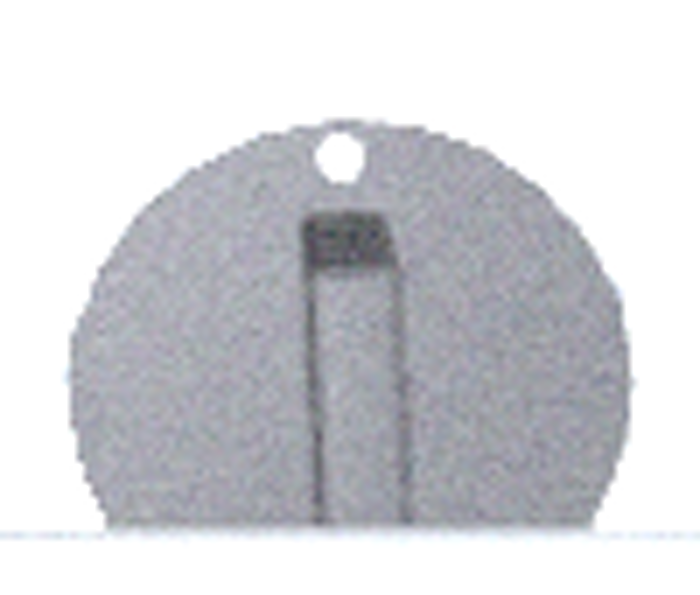

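Run:
```python
from h import *
f=grab('wrist')
for zt in(.165,.169,.173):
    a=at_z(f,275.6,208.6,zt);b=at_z(f,277.1,244.3,zt);d=(b-a)/np.linalg.norm(b-a)
    l=at_z(f,225+310/7,208.6,zt);r=at_z(f,225+397/7,208.6,zt)
    print(zt,a.round(4),'ctr',(a+.028*d).round(4),'ang',np.degrees(np.arctan2(-d[1],-d[0])),'w',np.linalg.norm(l-r))
L=at_z(f,225+70/7,170+375/7,.141);R=at_z(f,225+630/7,170+375/7,.141);print('flange',(L+R)/2,np.linalg.norm(L-R))
for z in (.151,.154):print('button',at_z(f,253,105,z))
```

```text
0.165 [ 0.5766 -0.1751  0.165 ] ctr [ 0.5749 -0.2031  0.165 ] ang 86.45464387764483 w 0.011113050624377192
0.169 [ 0.5765 -0.1738  0.169 ] ctr [ 0.5748 -0.2018  0.169 ] ang 86.45464387764491 w 0.010941783412625364
0.173 [ 0.5765 -0.1725  0.173 ] ctr [ 0.5747 -0.2005  0.173 ] ang 86.4546438776448 w 0.010770516200873534
flange [ 0.57500278 -0.19818057  0.141     ] 0.07917365769230177
button [ 0.56708578 -0.08397062  0.151     ]
button [ 0.56712608 -0.08405639  0.154     ]
```

Emit:
{"method": "carry_out", "body": {
  "steps": "-18 8 -0 0 0 -3 0; -36 15 0 0 0 -3 0; -36 15 30 0 0 -3 0; -36 15 60 0 0 -3 0; -36 15 90 0 0 -3 0; -36 15 105 0 0 -3 0; -36 15 114 0 0 -3 0; -36 15 114 0 0 -3 0; -36 15 114 0 0 -3 0"
}}

```text
time_s: 4.47
position: [0.5744, -0.1987, 0.1713]
tool_rot: [3.141, 0.0, 1.506]
force: [-0.4, -0.2, 1.1]
width: 0.0867
finger_force: 0.0
```

Run:
```python
from h import *
s=manip.read_state();print({k:np.round(s[k],4).tolist() for k in('position','tool_rot','force')})
f=grab('wrist','w2.png');grab('scene','s2.png')
a=cv2.imread('pics/w2.png')[60:300,120:400];b=cv2.imread('pics/s2.png')[70:230,110:300]
b=cv2.resize(b,(285,240));o=cv2.resize(np.hstack([a,b]),(800,340))
cv2.imwrite('pics/m2.png',np.clip(o*1.6,0,255).astype(np.uint8))
```

```text
{'position': [0.5744, -0.1987, 0.1713], 'tool_rot': [3.1411, 0.0002, 1.5063], 'force': [-0.4435, -0.2439, 1.069]}
```

View pics/m2.png

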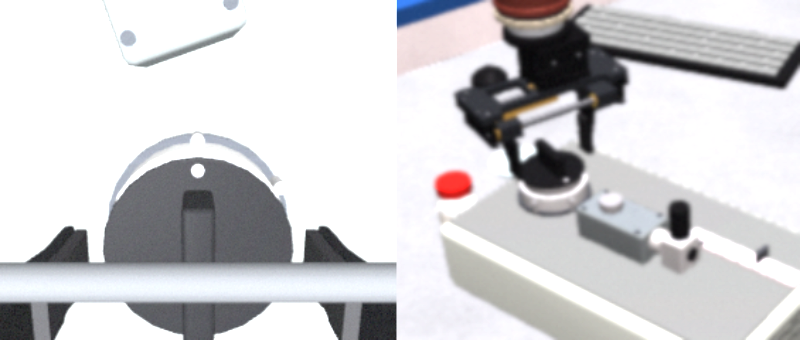

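Emit:
{"method": "carry_out", "body": {
  "steps": "0 0 3 0 0 0 100; 0 0 3 0 0 0 200; 0 0 3 0 0 0 255; 0 0 3 0 0 0 255; 0 0 3 0 0 0 255; 0 0 3 0 0 0 255; 0 0 3 0 0 0 255; 0 0 3 0 0 0 255",
  "squeeze": 40
}}

```text
time_s: 5.23
position: [0.5741, -0.1987, 0.1676]
tool_rot: [-3.142, 0.0, 1.506]
force: [0.2, -0.4, -0.0]
width: 0.0418
finger_force: 0.0
```

Emit:
{"method": "carry_out", "body": {
  "steps": "0 0 0 0 0 0 255; 0 0 0 0 0 0 255; 0 0 0 0 0 0 255; 0 0 0 0 0 0 255; 0 0 0 0 0 0 255; 0 0 0 0 0 0 255; 0 0 0 0 0 0 255"
}}

```text
time_s: 5.82
position: [0.5748, -0.1987, 0.1677]
tool_rot: [3.14, 0.0, 1.506]
force: [5.0, -1.4, -4.2]
width: 0.0113
finger_force: 40.0
```

Emit:
{"method": "carry_out", "body": {
  "steps": "0 0 3 0 0 0 255; 0 0 6 0 0 0 255; 0 0 9 0 0 0 255; 0 0 11 0 0 0 255; 0 0 12 0 0 0 255; 0 0 12.5 0 0 0 255; 0 0 12.5 0 0 0 255"
}}

```text
time_s: 6.4
position: [0.5748, -0.1987, 0.1555]
tool_rot: [3.14, 0.0, 1.506]
force: [4.0, -0.2, 4.9]
width: 0.0114
finger_force: 40.0
```

Emit:
{"method": "carry_out", "body": {
  "steps": "0 0 1 0 0 0 255; 0 0 2 0 0 0 255; 0 0 2 0 0 0 255"
}}

```text
time_s: 6.65
position: [0.575, -0.1989, 0.1552]
tool_rot: [3.139, -0.001, 1.506]
force: [-1.3, 3.0, 20.7]
width: 0.0115
finger_force: 40.0
```

Emit:
{"method": "carry_out", "body": {
  "steps": "0 0 -1 0 0 6 255; 0 0 -1 0 0 12 255; 0 0 -1 0 0 18 255; 0 0 -1 0 0 24 255; 0 0 -1 0 0 30 255; 0 0 -1 0 0 36 255; 0 0 -1 0 0 42 255; 0 0 -1 0 0 48 255; 0 0 -1 0 0 54 255; 0 0 -1 0 0 58 255"
}}

```text
time_s: 7.48
position: [0.5772, -0.2002, 0.1557]
tool_rot: [3.135, -0.005, 0.488]
force: [13.0, -6.4, 2.3]
width: 0.0117
finger_force: 40.0
```

Emit:
{"method": "carry_out", "body": {
  "steps": "0 0 0 0 0 2 255; 0 0 0 0 0 4 255; 0 0 0 0 0 5 255; 0 0 0 0 0 5 255"
}}

```text
time_s: 7.82
position: [0.5772, -0.2003, 0.1556]
tool_rot: [3.135, -0.005, 0.406]
force: [13.1, -5.9, 2.3]
width: 0.0117
finger_force: 40.0
```

Run:
```python
from h import *
s=manip.read_state();print({k:np.round(s[k],4).tolist() for k in('position','tool_rot','force','torque','width')})
```

```text
{'position': [0.5772, -0.2003, 0.1556], 'tool_rot': [3.1351, -0.0047, 0.4062], 'force': [13.1153, -5.9118, 2.319], 'torque': [-1.5073, -3.1008, 0.6535], 'width': 0.0117}
```

Emit:
{"method": "carry_out", "body": {
  "steps": "0 0 0 0 0 0 0; 0 0 0 0 0 0 0; 0 0 0 0 0 0 0; 0 0 0 0 0 0 0; 0 0 -25 0 0 0 0; 0 0 -55 0 0 0 0; 0 0 -85 0 0 0 0; 0 0 -120 0 0 0 0; 0 0 -120 0 0 0 0"
}}

```text
time_s: 8.57
position: [0.5753, -0.2001, 0.2796]
tool_rot: [3.138, -0.005, 0.406]
force: [0.6, -2.1, 1.0]
width: 0.0638
finger_force: 0.0
```

Run:
```python
from h import *
s=manip.read_state();print({k:np.round(s[k],4).tolist() for k in('position','tool_rot','force','torque','width')})
f=grab('wrist','w3.png')
i=cv2.imread('pics/w3.png');cv2.imwrite('pics/w3b.png',np.clip(i*1.3,0,255).astype(np.uint8))
for t in('cell_grip','lock_button_top','pull_knob_mid'):
    print(t,[(round(b['conf'],2),np.round(b['bbox']).tolist()) for b in finder.boxes_of(t,'wrist')[:2]])
```

```text
{'position': [0.5753, -0.2001, 0.2796], 'tool_rot': [3.1384, -0.0048, 0.4058], 'force': [0.5929, -2.0528, 0.9823], 'torque': [-0.1516, 0.0227, -0.0476], 'width': 0.0638}
cell_grip [(0.79, [260.0, 185.0, 84.0, 81.0])]
lock_button_top [(0.73, [136.0, 151.0, 39.0, 34.0])]
pull_knob_mid []
```

View pics/w3b.png

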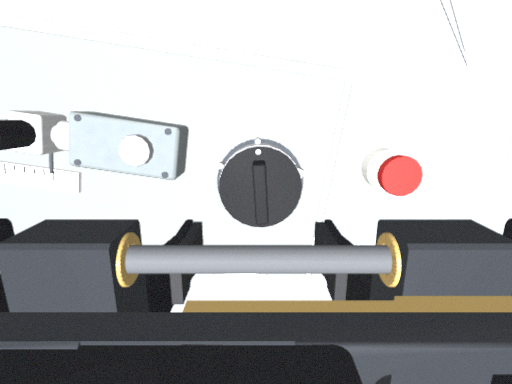

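Run:
```python
from h import *
s=manip.read_state();print(np.round(s['joint_positions'],3))
f=grab('wrist');b=at_z(f,134,150,.154);print('button',b.round(4),'flange',at_z(f,260,185,.129).round(4))
p=s['position'];psi=s['tool_rot'][2];d=b-p
print('tool delta mm',1e3*(d@[np.cos(psi),np.sin(psi),0]),1e3*(d@[np.sin(psi),-np.cos(psi),0]))
```

```text
[-0.58   0.379  1.101  1.572 -0.341  1.404 -0.614]
button [ 0.5664 -0.0858  0.154 ] flange [ 0.5752 -0.1984  0.129 ]
tool delta mm 38.0312375574466 -105.9617383519319
```

Emit:
{"method": "carry_out", "body": {
  "steps": "6 -17 0 0 0 -7 255; 12 -34 0 0 0 -14 255; 18 -50 0 0 0 -21 255; 25 -68 0 0 0 -28 255; 32 -88 0 0 0 -35 255; 39 -107 0 0 0 -42 255; 39 -107 0 0 0 -49 255; 39 -107 0 0 0 -56 255; 39 -107 0 0 0 -63 255; 39 -107 0 0 0 -67 255"
}}

```text
time_s: 9.65
position: [0.5668, -0.0846, 0.2726]
tool_rot: [-3.139, 0.0, 1.583]
force: [0.2, -0.1, 0.5]
width: 0.0283
finger_force: 0.0
```

Emit:
{"method": "carry_out", "body": {
  "steps": "0 0 20 0 0 -7 255; 0 0 40 0 0 -14 255; 0 0 60 0 0 -21 255; 0 0 80 0 0 -28 255; 0 0 90 0 0 -35 255; 0 0 90 0 0 -42 255; 0 0 90 0 0 -49 255; 0 0 90 0 0 -56 255; 0 0 90 0 0 -56 255"
}}

```text
time_s: 10.4
position: [0.5667, -0.0849, 0.1826]
tool_rot: [-3.14, -0.002, 2.559]
force: [0.4, -0.4, 0.0]
width: 0.0002
finger_force: 0.0
```

Emit:
{"method": "carry_out", "body": {
  "steps": "0 0 4 0 0 0 255; 0 0 7 0 0 0 255; 0 0 9 0 0 0 255; 0 0 11 0 0 0 255; 0 0 12 0 0 0 255; 0 0 13 0 0 0 255; 0 0 13 0 0 0 255"
}}

```text
time_s: 10.98
position: [0.5676, -0.0849, 0.1708]
tool_rot: [-3.141, -0.0, 2.553]
force: [-1.2, -0.1, -0.2]
width: 0.0007
finger_force: 0.0
```

Emit:
{"method": "carry_out", "body": {
  "steps": "0 0 1 0 0 0 255; 0 0 2 0 0 0 255; 0 0 2 0 0 0 255"
}}

```text
time_s: 11.23
position: [0.5678, -0.0849, 0.1695]
tool_rot: [3.141, 0.0, 2.553]
force: [-1.9, -0.4, 5.2]
width: 0.0
finger_force: 2.8
```

Emit:
{"method": "carry_out", "body": {
  "steps": "0 0 1 0 0 0 255; 0 0 2 0 0 0 255; 0 0 2 0 0 0 255; 0 0 2 0 0 0 255"
}}

```text
time_s: 11.57
position: [0.5679, -0.085, 0.1693]
tool_rot: [3.14, 0.0, 2.553]
force: [-10.3, 2.3, 23.7]
width: 0.0005
finger_force: 11.8
```

Emit:
{"method": "carry_out", "body": {
  "steps": "0 0 -30 0 0 0 90; 0 0 -65 0 0 -7 90; 0 0 -105 0 0 -14 90; 19 17 -105 0 0 -21 90; 38 34 -105 0 0 -28 90; 57 51 -105 0 0 -35 90; 77 68 -105 0 0 -42 90; 77 68 -105 0 0 -48 90; 77 68 -105 0 0 -48 90; 77 68 -105 0 0 -48 90"
}}

```text
time_s: 12.4
position: [0.5414, 0.0139, 0.2721]
tool_rot: [-3.141, 0.0, -2.896]
force: [0.7, -0.7, 0.1]
width: 0.054
finger_force: 0.0
```

Run:
```python
from h import *
s=manip.read_state();print({k:np.round(s[k],4).tolist() for k in('position','tool_rot','force','width','joint_positions')})
f=grab('wrist','w4.png');print(np.round(f['world_from_camera'],3).tolist())
i=cv2.imread('pics/w4.png');cv2.imwrite('pics/w4b.png',cv2.resize(np.clip(i*.8,0,255).astype(np.uint8),(800,600)))
for t in('lock_button_top','pull_knob_mid','pointer_tip','clip_mark'):
    print(t,[(round(b['conf'],2),np.round(b['bbox']).tolist()) for b in finder.boxes_of(t,'wrist')[:2]])
```

```text
{'position': [0.5414, 0.0139, 0.2721], 'tool_rot': [-3.1413, 0.0003, -2.8958], 'force': [0.6816, -0.7024, 0.1425], 'width': 0.054, 'joint_positions': [-0.6324, 0.095, 0.5678, 1.7137, -0.0521, 1.3477, 1.7615]}
[[-0.242, -0.939, -0.245, 0.474], [0.97, -0.234, -0.061, -0.003], [0.0, -0.252, 0.968, 0.412], [0.0, 0.0, 0.0, 1.0]]
lock_button_top [(0.65, [147.0, 191.0, 32.0, 32.0])]
pull_knob_mid [(0.97, [255.0, 180.0, 42.0, 75.0])]
pointer_tip [(0.6, [256.0, 178.0, 42.0, 77.0]), (0.29, [195.0, 137.0, 388.0, 214.0])]
clip_mark [(0.55, [329.0, 125.0, 9.0, 20.0])]
```

View pics/w4b.png

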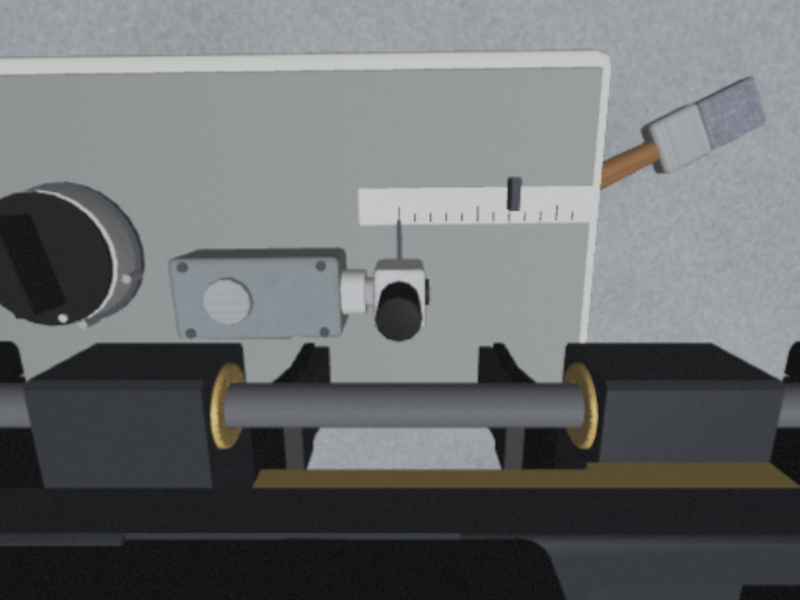

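Run:
```python
from h import *
i=cv2.imread('pics/w4.png');c=i[100:175,215:355]
cv2.imwrite('pics/w4c.png',cv2.resize(c,(800,429),interpolation=cv2.INTER_CUBIC))
f=grab('wrist');y=np.array([-.2513,.9679,0]);x=np.array([.9679,.2513,0])
for z in(.178,.182,.186):
    a=at_z(f,255.4,199.7,z);l=at_z(f,375/1.5625,199.7,z);r=at_z(f,422/1.5625,199.7,z);print('knob',z,a.round(4),np.linalg.norm(l-r))
for z in(.104,.11,.115,.12):
    b=at_z(f,256,133,z);print('tip/clip',z,b.round(4),(b@y).round(4),(at_z(f,329,124.5,z)@y).round(4))
# yaw from sleeve edges / deck rim
l=at_z(f,0,76/1.5625,.1) if 0 else at_z(f,10/1.5625,65/1.5625,.1);r=at_z(f,590/1.5625,58/1.5625,.1);d=r-l;print('yaw',np.degrees(np.arctan2(-d[0],d[1])))
```

```text
knob 0.178 [0.5393 0.0109 0.178 ] 0.024032160786657448
knob 0.182 [0.5381 0.0106 0.182 ] 0.023620763646333195
knob 0.186 [0.537  0.0104 0.186 ] 0.023209366506008938
tip/clip 0.104 [ 0.4928 -0.0007  0.104 ] -0.1245 -0.0523
tip/clip 0.11 [ 0.4924 -0.0007  0.11  ] -0.1245 -0.0537
tip/clip 0.115 [ 0.4921 -0.0008  0.115 ] -0.1244 -0.0548
tip/clip 0.12 [ 0.4918 -0.0008  0.12  ] -0.1244 -0.0559
yaw 14.68374881813704
```

View pics/w4c.png

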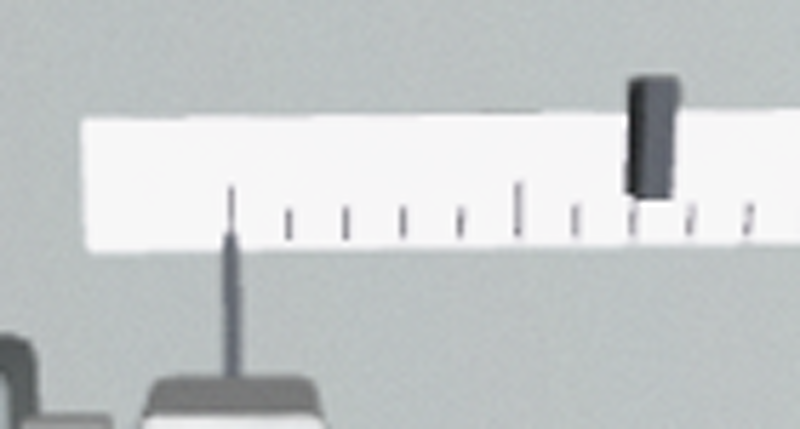

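Emit:
{"method": "carry_out", "body": {
  "steps": "1 -3 30 0 0 -0.6 90; 1 -3 60 0 0 -0.6 90; 1 -3 85 0 0 -0.6 90; 1 -3 101 0 0 -0.6 90; 1 -3 101 0 0 -0.6 90; 1 -3 101 0 0 -0.6 255; 1 -3 101 0 0 -0.6 255; 1 -3 101 0 0 -0.6 255; 1 -3 101 0 0 -0.6 255; 1 -3 101 0 0 -0.6 255",
  "squeeze": 35
}}

```text
time_s: 13.53
position: [0.5416, 0.0112, 0.172]
tool_rot: [3.142, 0.002, -2.882]
force: [-0.5, -0.0, 0.4]
width: 0.0309
finger_force: 0.0
```

Emit:
{"method": "carry_out", "body": {
  "steps": "0 0 0 0 0 0 255; 0 0 0 0 0 0 255; 0 0 0 0 0 0 255; 0 0 0 0 0 0 255"
}}

```text
time_s: 13.87
position: [0.5414, 0.0111, 0.1716]
tool_rot: [-3.141, 0.001, -2.882]
force: [-1.4, -1.6, 5.8]
width: 0.023
finger_force: 35.0
```

Emit:
{"method": "carry_out", "body": {
  "steps": "0 8 0 0 0 0 255; 0 16 0 0 0 0 255; 0 25 0 0 0 0 255; 0 34 0 0 0 0 255; 0 43 0 0 0 0 255; 0 52 0 0 0 0 255; 0 60 0 0 0 0 255; 0 66 0 0 0 0 255; 0 66 0 0 0 0 255; 0 66 0 0 0 0 255"
}}

```text
time_s: 14.7
position: [0.5243, 0.0758, 0.1715]
tool_rot: [-3.141, 0.001, -2.881]
force: [1.4, -3.5, 5.8]
width: 0.023
finger_force: 35.0
```

Run:
```python
from h import *
s=manip.read_state();print({k:np.round(s[k],4).tolist() for k in('position','tool_rot','force','width')})
p=np.array(s['position'])-[.5414,.0111,.1716];print('pulled',p@[-.2525,.9676,0])
f=grab('wrist','w5.png');print(np.round(f['world_from_camera'],3).tolist())
for t in('pull_knob_mid','pointer_tip','clip_mark'):
    print(t,[(round(b['conf'],2),np.round(b['bbox']).tolist()) for b in finder.boxes_of(t,'wrist')[:2]])
c=cv2.imread('pics/w5.png')[50:250,140:400];cv2.imwrite('pics/w5c.png',cv2.resize(c,(780,600),interpolation=cv2.INTER_CUBIC))
```

```text
{'position': [0.5243, 0.0758, 0.1715], 'tool_rot': [-3.1413, 0.001, -2.8808], 'force': [1.3866, -3.5292, 5.8281], 'width': 0.023}
pulled 0.0668613238872859
[[-0.257, -0.935, -0.244, 0.457], [0.966, -0.248, -0.065, 0.058], [0.0, -0.253, 0.967, 0.311], [0.0, 0.0, 0.0, 1.0]]
pull_knob_mid [(0.84, [204.0, 223.0, 166.0, 136.0]), (0.22, [265.0, 132.0, 10.0, 30.0])]
pointer_tip [(0.63, [204.0, 222.0, 167.0, 136.0])]
clip_mark [(0.64, [265.0, 133.0, 9.0, 31.0]), (0.57, [427.0, 82.0, 150.0, 98.0])]
```

View pics/w5c.png

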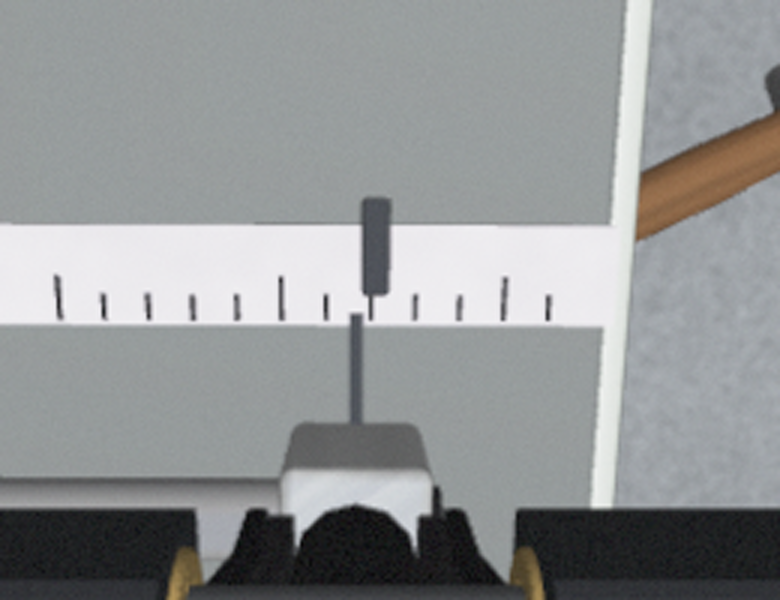

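Run:
```python
from h import *
f=grab('wrist')
# yaw from scale's near edge at row 325ish
a=at_z(f,140+20/3,50+325/3,.102);b=at_z(f,140+590/3,50+327/3,.102);d=b-a;yw=np.degrees(np.arctan2(-d[0],d[1]));print('yaw',yw)
for w in(14.6,yw):
  w=np.radians(w);y=np.array([-np.sin(w),np.cos(w),0])
  for zt,zc in((.106,.116),(.11,.116),(.106,.119)):
    print(zt,zc,1e3*((at_z(f,265.3,132,zc)-at_z(f,258.7,155,zt))@y))
```

```text
yaw 14.635453772742938
0.106 0.116 4.06861430937557
0.11 0.116 4.078830976909525
0.106 0.119 3.9980082873292253
0.106 0.116 4.0784306354574555
0.11 0.116 4.088318036411741
0.106 0.119 4.00793330258131
```

Pull 4 mm further and check.

Emit:
{"method": "carry_out", "body": {
  "steps": "0 2 0 0 0 0 255; 0 4 0 0 0 0 255; 0 4 0 0 0 0 255; 0 4 0 0 0 0 255; 0 4 0 0 0 0 255"
}}

```text
time_s: 15.37
position: [0.5235, 0.0791, 0.1715]
tool_rot: [-3.141, 0.001, -2.882]
force: [1.1, -3.6, 6.4]
width: 0.0231
finger_force: 35.0
```

Run:
```python
from h import *
s=manip.read_state();print({k:np.round(s[k],4).tolist() for k in('position','force','width')})
f=grab('wrist','w6.png');grab('top','t6.png')
c=cv2.imread('pics/w6.png')[100:200,200:320];c=cv2.resize(c,(600,500),interpolation=cv2.INTER_CUBIC)
t=cv2.imread('pics/t6.png')[160:240,310:350];t=cv2.resize(t,(200,400),interpolation=cv2.INTER_CUBIC)
o=np.zeros((500,800,3),np.uint8);o[:,:600]=c;o[:400,600:]=np.clip(t*2.,0,255);cv2.imwrite('pics/w6c.png',o)
```

```text
{'position': [0.5235, 0.0791, 0.1715], 'force': [1.1174, -3.569, 6.3537], 'width': 0.0231}
```

View pics/w6c.png

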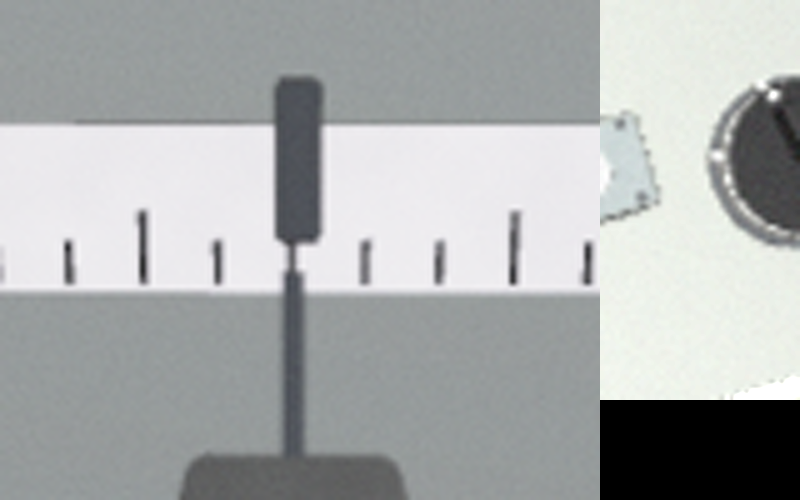

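Emit:
{"method": "carry_out", "body": {
  "steps": "0 1 0 0 0 0 255; 0 1 0 0 0 0 255; 0 1 0 0 0 0 255; 0 1 0 0 0 0 255; 0 1 0 0 0 0 255; 0 1 0 0 0 0 255"
}}

```text
time_s: 15.97
position: [0.5232, 0.08, 0.1715]
tool_rot: [-3.141, 0.001, -2.882]
force: [0.6, -2.9, 5.0]
width: 0.0229
finger_force: 35.0
```

Run:
```python
from h import *
from numpy import array
s=manip.read_state();print({k:np.round(s[k],4).tolist() for k in('position','force','width','finger_force')})
f=grab('wrist','w7.png');g=cv2.cvtColor(f['pixels'],cv2.COLOR_RGB2GRAY).astype(float)
def ctr(rows,lo,hi):
    p=g[rows[0]:rows[1],lo:hi].mean(0);w=np.clip(p.max()*.9-p,0,None);return (w*np.arange(lo,hi)).sum()/w.sum()
cl=ctr((126,144),248,272);tp=ctr((162,182),250,270);t2=ctr((159,164),250,270)
print(cl,tp,t2)
w=np.radians(14.63);y=array([-np.sin(w),np.cos(w),0])
tip=at_z(f,t2,161,.108);print(1e3*((at_z(f,cl,133,.116)-tip)@y))
```

```text
{'position': [0.5232, 0.08, 0.1715], 'force': [0.5599, -2.9318, 4.9808], 'width': 0.0229, 'finger_force': 34.9921}
257.60111822613015 258.13901345291475 258.1485239852398
-0.41197915071636104
```

```bash
python3 -c "
from cell import manip
print(manip.hand_in())"
```

```text
the job is handed in; nothing more can be done
None
```

I handed the job in at about 16 s. The cell is pushed down and turned clockwise to its stop, the lock button is fully in, and the arm is drawn out and still held by its knob, with the pointer within about 0.5 mm of the clip. I did not touch the jar, brush or dish.

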